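# Change the fluorescence filter with the shutter closed

### The job

Change the microscope over to the green filter without bleaching the slide: with a fingertip press the black CLOSE button of the shutter box down until it stays down, then tap the green key of the filter pad and let it come up again, then press the white OPEN button of the shutter box down until it stays down. Press lightly, never press a filter key while the shutter is open, and leave the blue, yellow and red keys alone. Nothing is picked up or shifted: both control boxes and everything else on the bench stay where they are.

Things in the scene. Friction and masses are not known exactly. Their poses are not given: they have to be found in the camera images.
- shutter_box: Shutter controller: loose grey metal box with a blue top plate, on rubber feet, 120 (its x) x 160 (its y) x 45 mm high, about 1.1 kg. It carries two round push-buttons 80 mm apart, black and white. Origin at the centre of its underside, z up; its x axis points away from the robot when its yaw is 0.
- filter_pad: Filter-wheel key pad: loose black box with a grey top, on rubber feet, 130 (its x) x 240 (its y) x 45 mm high, about 1 kg, with a row of four square keys 52 mm apart (from its +y end: blue, green, yellow, red) and a low display beyond them. Origin at the centre of its underside, z up; its x axis points away from the robot when its yaw is 0.
- close_button (a joint): Black CLOSE button of the shutter box, round cap 32 mm across: joint value in m, 0 = up, 0.006 = fully down. It is interlocked with the white button: pushing one down (6 mm, about 2 N) lifts the other by as much, and both stay where they are left; once the button is down (value 0.006) its cap gives up to 4 mm more on a stiffer spring (3 N to 13 N), which comes back when let go. The shutter is closed while the black button is down. It starts up.
- open_button (a joint): White OPEN button of the shutter box, round cap 32 mm across: joint value in m, 0 = up, 0.006 = fully down; interlocked with the black one. The shutter is open while the white button is down. It starts down.
- close_button_top (a point): Centre of the top face of the black button's cap (moves with the cap): 59 mm above the bench when up, 53 mm when down. In the shutter box's frame at x = 0, y = -40 mm.
- open_button_top (a point): Centre of the top face of the white button's cap (moves with the cap): 59 mm above the bench when up, 53 mm when down. In the shutter box's frame at x = 0, y = +40 mm.
- green_key (a joint): Square green filter key, 28 x 28 mm cap, on the filter pad: joint value in m, 0 = up (at rest), 0.009 = fully down. A spring returns it: 1.4 N starts it moving, it registers from 3 mm (3.5 N), 6 mm takes 5.6 N, and it meets its stop at 9 mm (7.7 N).
- green_key_top (a point): Centre of the top face of the green key's cap (moves with the cap): 59 mm above the bench when up. In the filter pad's frame at x = -12 mm, y = 26 mm.
- blue_key (a joint): Square blue filter key, 28 x 28 mm cap, on the filter pad: joint value in m, 0 = up (at rest), 0.009 = fully down. A spring returns it: 1.4 N starts it moving, it registers from 3 mm (3.5 N), 6 mm takes 5.6 N, and it meets its stop at 9 mm (7.7 N).
- blue_key_top (a point): Centre of the top face of the blue key's cap (moves with the cap): 59 mm above the bench when up. In the filter pad's frame at x = -12 mm, y = 78 mm.
- yellow_key (a joint): Square yellow filter key, 28 x 28 mm cap, on the filter pad: joint value in m, 0 = up (at rest), 0.009 = fully down. A spring returns it: 1.4 N starts it moving, it registers from 3 mm (3.5 N), 6 mm takes 5.6 N, and it meets its stop at 9 mm (7.7 N).
- yellow_key_top (a point): Centre of the top face of the yellow key's cap (moves with the cap): 59 mm above the bench when up. In the filter pad's frame at x = -12 mm, y = -26 mm.
- red_key (a joint): Square red filter key, 28 x 28 mm cap, on the filter pad: joint value in m, 0 = up (at rest), 0.009 = fully down. A spring returns it: 1.4 N starts it moving, it registers from 3 mm (3.5 N), 6 mm takes 5.6 N, and it meets its stop at 9 mm (7.7 N).
- red_key_top (a point): Centre of the top face of the red key's cap (moves with the cap): 59 mm above the bench when up. In the filter pad's frame at x = -12 mm, y = -78 mm.
- oil_bottle: Small amber bottle of immersion oil, 30 mm across, 65 mm high, standing just beyond the shutter box. Origin at the centre of its underside, z up.
- coverslip_box: Small clear and blue box of coverslips, 30 (x) x 76 (y) x 22 mm high, just beyond the filter pad. Origin at the centre of its underside.
- objective_can: White screw-top canister of a spare objective, 37 mm across, 58 mm high, standing between the filter pad and the robot. Origin at the centre of its underside, z up.
- timer: White laboratory timer lying flat, 70 x 85 x 18 mm. Origin at the centre of its underside.
- petri_dish: Clear lidded dish, 92 mm across, 16 mm high. Origin at the centre of its underside.
- marker: Blue square-bodied marker lying flat, 127 mm long (its x) and 15 mm thick. Origin at its underside, near the middle.
- blue_slide_box: Open blue box of microscope slides, 225 (x) x 175 (y) x 34 mm high, its raised lid leaning outwards on its +y side, 200 mm high. Origin at the centre of its underside.
- red_slide_box: Open red box of microscope slides, 225 (x) x 175 (y) x 34 mm high. Origin at the centre of its underside.

How it is judged:
By the outcome, as a careful person would: the job done as asked, in the order asked, and still so for the second after the job is handed in, with the robot touching nothing.
It also fails if it takes over 40 s, if anything falls off the work surface, if the arm or the gripper's body presses on something with over 40 N, if the wrist force passes 120 N, or if a joint passes its speed limit or range.

### The arm

A 7-joint arm with a two-finger parallel gripper is mounted at the origin on the work surface. World frame = base frame: x ahead of the robot, y to its left, z up, the work surface at z = 0. Lengths are in m, angles in rad, forces in N, time in s.
With the tool pointing down it reaches from about 0.35 to 0.9 m from the base axis. Payload 8.1 kg.
Tool frame: the origin (TCP) lies midway between the tips of the shut fingers; the grasp point (between the pads) lies 19 mm behind it; z points along the fingers, y is the line along which they close (so a half turn about z gives the same grasp; the last joint's range is limited). The gripper opens to 92 mm and grips with 3 to 60 N. Pads are 19 mm wide; open, the fingers measure 130 mm over their backs; the gripper's body (75 mm by 190 mm) begins 47 mm behind the grasp point.
Start: joints at [-1.246, 0.434, 0.025, 1.573, -0.012, 1.134, -0.075], TCP at [0.259, 0.569, 0.199] pointing down, gripper open.
Joint ranges: [-2.62, 2.62], [-0.44, 2.09], [-1.27, 1.32], [0.08, 2.57], [-1.32, 4.46], [0.12, 2], [-2.74, 2.74]. Speed limits (rad/s): [2.22, 2.22, 3.01, 3.01, 3.14, 3.14, 3.14].

### API

Orientations are given as a rotation vector (axis times angle).
In Python, from cell import arm gives the robot as it stands.
- The arm moves only by the tool move_arm, never from a script. Its argument "motion" is a list of rows, each an object of numbers: "tx", "ty", "tz": the shift along the tool's x, y, z normalised to -1 to 1, where 1 is 1000 mm; "twist": the turn about the tool's z normalised to -1 to 1, where 1 is pi/2 rad. In form: [{"tx": .., "ty": .., "tz": .., "twist": ..}, ...]. A call has 1 to 12 rows; each row shifts and turns the commanded pose from where the row before left it, along the tool's axes as they then stand; what a row does not reach is not made up. A row lasts 1/10 s, in which the tool goes at most 50 mm and 8.59 degrees, less where a joint would pass 70% of its speed; a pose out of reach is approached as far as the arm can. A call with a number of a shift or a turn outside -1 to 1 is refused whole. A call with a gripper value outside its range is refused whole. "gripper" is the gripper's target within -1 to 1 (shut at 1, half-way at 0, fully open at -1), set as the call begins (left out, the last holds). The fingers move at their own pace and stop on an object; "squeeze" is the grip in N (left out, the last holds). Time passes only in rows, so rows that do not move let the fingers close. It gives the time, the measured TCP pose, the force, the opening and the grip force at its end, in the units of the state.
- arm.observe(): the state, without advancing time (a new reading comes with each control period).
- arm.get_image(name): name is "scene" or "top" or "wrist"; returns the picture (400x640x3 uint8, red, green, blue); there is no depth.
- arm.calibration(name): a dict with "K" (3x3 intrinsics, pixels), "T" (4x4, takes a point from camera to world coordinates). Camera axes: x right, y down, z forward; pixel columns grow to the right and rows downward; lengths in m; the calibration is good to about 2 mm. A picture is of the moment at which its call begins: read the wrist's pose just before it. calibration takes no time and is no camera call; for the wrist camera it gives the pose at the moment of the call.
- arm.sign_off(): hands the job in; it is judged then, once.
Trained networks look in the newest picture that a camera, given by its name, has taken for a name from the list of things; names that differ only in an ending like _2 or _b are one class to them, and where a whole thing is asked for, a point or a joint stands for the part that bears it (a point fixed in the world has none). Each returns a list of dicts, best first, with "conf" (0 to 1); they miss things now and then, are a little off and sometimes report something else, mostly with a low value. They report only what shows in the picture. A call takes as long as a camera call.
- arm.look_for(camera, query): "point" ([column, row] as shares, 0 to 1, of the picture: columns of its width, rows of its height, amid what is visible of it).
- arm.regions_of(camera, query): "region" (400x640 bool, what is visible of it) and "point" ([column, row] as shares, 0 to 1, of the picture: columns of its width, rows of its height, amid what is visible of it).
- arm.place_of(camera, query): "point" ([column, row] as shares, 0 to 1, of the picture: columns of its width, rows of its height: a listed point, or the origin of a listed thing).
The state is a dict: "clock": time; "joints": joint angles; "dq": joint speeds; "joint_efforts": joint torques, N m; "position": TCP position; "ee_rot": TCP orientation; "force": force on the tool from outside, world axes, zero at the start; "ft_torque": the same for the moment, N m; "width": opening from 0.0 (shut) to 1.0 (fully open); "gripper_force": force on a finger pad.
Only numpy, scipy, OpenCV 4.12 (cv2) and the standard library are available. Lean on these libraries where they do the work, as an engineer would, in place of code of your own. Each camera call takes 0.05 s, during which the arm holds its last target. There are 200 camera calls.

## Working session

There is one attempt and no reset: what is moved stays moved. The work goes in short steps, Python scripts to look and compute and a tool call to move; the robot and the scene stay as the last step left them, time stands still between calls to the robot, and variables do not carry over. Pictures are saved under pics/ and viewed, at most 10 in all, crops included, and the job is handed in when it is done.

Besides the shell and the picture viewer there is one more tool, called as name(argument=value, ...) on one line, values as JSON. move_arm: Moves the arm, as the interface text tells. Scaled input: -1 to 1 covers 1000 mm each way for a shift and pi/2 rad each way for a turn. Its arguments: {"type":"object","properties":{"motion":{"type":"array","items":{"type":"object","properties":{"tx":{"type":"number"},"ty":{"type":"number"},"tz":{"type":"number"},"twist":{"type":"number"}}}},"gripper":{"type":"number"},"squeeze":{"type":"number"}},"required":["motion"]}

```bash
mkdir -p pics; cat > h.py <<'E'
import numpy as np,cv2
from cell import arm
def ray(cam,p,z):
    c=arm.calibration(cam);K=np.array(c["K"]);T=np.array(c["T"])
    d=T[:3,:3]@np.linalg.inv(K)@np.array([p[0]*640,p[1]*400,1]);o=T[:3,3]
    return o+d*(z-o[2])/d[2]
def save(cam,n):
    cv2.imwrite(f"pics/{n}.png",cv2.cvtColor(np.asarray(arm.get_image(cam)),cv2.COLOR_RGB2BGR))
E
python3 - <<'E'
from h import *
s=arm.observe();print(s)
for cam in ["top","scene"]:
    save(cam,cam+"0")
    for q,z in [("close_button_top",.059),("open_button_top",.053),("green_key_top",.059),("blue_key_top",.059),("yellow_key_top",.059),("red_key_top",.059)]:
        for r in arm.place_of(cam,q)[:2]:
            print(cam,q,round(r["conf"],2),np.round(np.array(r["point"])*[640,400],1),ray(cam,r["point"],z).round(4))
E
```

```text
{'clock': 0.0, 'joints': array([-1.24556918,  0.43520717,  0.02496552,  1.57409043, -0.01158879,
        1.13396104, -0.07506906]), 'dq': array([ 2.04815206e-03,  1.45842386e-03, -1.18258033e-03,  1.37510910e-04,
       -7.21966234e-04,  6.81273743e-04,  9.95600674e-05]), 'joint_efforts': array([ 7.28765499e-04, -6.67855024e+01,  9.85124074e-01, -3.14451599e+01,
       -6.05428079e-02,  4.26883483e-02,  1.56073493e-04]), 'position': array([0.25914046, 0.5681546 , 0.19775731]), 'ee_rot': array([-6.66919410e-01, -3.06980302e+00,  2.37271664e-03]), 'force': array([-1.29710125, -0.22080709, -0.12627023]), 'ft_torque': array([-0.02361214,  0.02982483,  0.00663652]), 'gripper_force': 0.0, 'width': 1.0029120941213308}
top close_button_top 0.69 [265.7 212.4] [0.4885 0.1833 0.059 ]
top close_button_top 0.68 [425.4 201.1] [ 0.5304 -0.2972  0.059 ]
top open_button_top 0.51 [394.1 207. ] [ 0.5117 -0.2039  0.053 ]
top green_key_top 0.48 [252.3 214.1] [0.4827 0.2236 0.059 ]
top blue_key_top 0.59 [236.2 222.7] [0.4561 0.2708 0.059 ]
top blue_key_top 0.47 [339.4 121.4] [ 0.7755 -0.035   0.059 ]
top yellow_key_top 0.6 [268.3 210.9] [0.4932 0.1757 0.059 ]
top red_key_top 0.43 [279.7 208.6] [0.5007 0.1416 0.059 ]
scene close_button_top 0.42 [229.7 214.7] [ 0.5387 -0.2945  0.059 ]
scene open_button_top 0.57 [255.4 206.2] [ 0.5157 -0.2113  0.053 ]
scene open_button_top 0.3 [394.3 170. ] [0.4826 0.2774 0.053 ]
scene green_key_top 0.37 [380.8 169.3] [0.4704 0.2326 0.059 ]
scene blue_key_top 0.45 [391.8 167.6] [0.4741 0.2719 0.059 ]
scene blue_key_top 0.3 [246.2 252.9] [ 0.7285 -0.2888  0.059 ]
scene yellow_key_top 0.44 [365.4 173.5] [0.4757 0.1734 0.059 ]
scene red_key_top 0.7 [233.  215.5] [ 0.5464 -0.2861  0.059 ]
scene red_key_top 0.38 [362.3 184.6] [0.5345 0.1362 0.059 ]
```

View pics/top0.png

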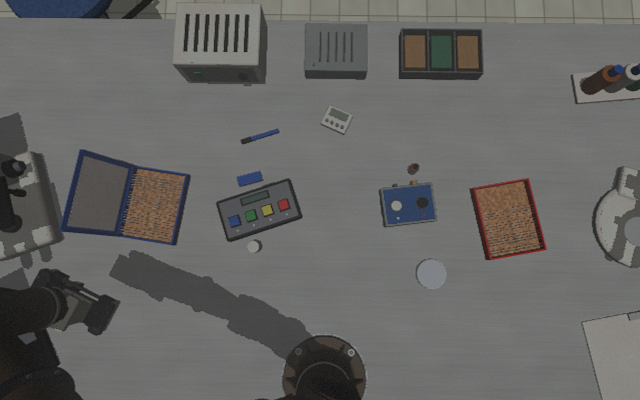

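View pics/scene0.png

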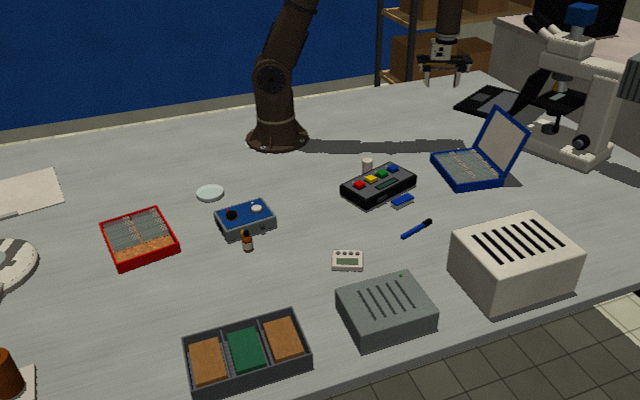

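Top view: black CLOSE is at about (422,202), white OPEN at (397,205) and green at (251,216). The pad is on the left and the shutter box on the right. The scene view agrees. Next I work out the transit to the shutter box.

```bash
cat >> h.py <<'E'
from scipy.spatial.transform import Rotation as Ro
def delta(target):
    s=arm.observe();R=Ro.from_rotvec(s["ee_rot"]).as_matrix()
    return R.T@(np.array(target)-s["position"])
E
python3 - <<'E'
from h import *
s=arm.observe();print(Ro.from_rotvec(s["ee_rot"]).as_matrix().round(3),delta([.50,-.25,.2]).round(4))
for n,p,z in [("black",(422,202),.059),("white",(397,205.5),.053),("green",(251,216),.059),("blue",(234,221),.059),("red",(284,204),.059)]:
    print(n,ray("top",np.array(p)/[640,400],z).round(4))
E
```

```text
[[-0.91   0.415  0.   ]
 [ 0.415  0.91   0.   ]
 [ 0.     0.    -1.   ]] [-0.5587 -0.645  -0.0015]
black [ 0.5276 -0.2869  0.059 ]
white [ 0.5164 -0.2127  0.053 ]
green [0.4769 0.2273 0.059 ]
blue [0.461  0.2778 0.059 ]
red [0.5148 0.129  0.059 ]
```

move_arm(motion=[{"tx":-0.028,"ty":-0.032},{"tx":-0.028,"ty":-0.032},{"tx":-0.028,"ty":-0.032},{"tx":-0.028,"ty":-0.032},{"tx":-0.028,"ty":-0.032},{"tx":-0.028,"ty":-0.032},{"tx":-0.028,"ty":-0.032},{"tx":-0.028,"ty":-0.032},{"tx":-0.028,"ty":-0.032},{"tx":-0.028,"ty":-0.032}], gripper=1, squeeze=5)

```text
invalid input
```

move_arm(motion=[{"tx":-0.028,"ty":-0.032},{"tx":-0.028,"ty":-0.032},{"tx":-0.028,"ty":-0.032},{"tx":-0.028,"ty":-0.032},{"tx":-0.028,"ty":-0.032},{"tx":-0.028,"ty":-0.032},{"tx":-0.028,"ty":-0.032},{"tx":-0.028,"ty":-0.032},{"tx":-0.028,"ty":-0.032},{"tx":-0.028,"ty":-0.032},{},{}])

```text
invalid input
```

```bash
python3 - <<'E'
from h import *
s=arm.observe();print(s["clock"],s["position"],s["joints"],s["force"],s["width"])
save("wrist","w1")
for q,z in [("close_button_top",.059),("open_button_top",.053)]:
    for r in arm.place_of("wrist",q)[:2]:
        print(q,round(r["conf"],2),np.round(np.array(r["point"])*[640,400],1),ray("wrist",r["point"],z).round(4))
E
```

```text
0.7 [0.2593337  0.56868874 0.19854775] [-1.24559426  0.43449614  0.02501482  1.57319136 -0.01161444  1.13397745
 -0.07509631] [ 0.22496962  0.19421687 -0.43624427] 0.9966236957824841
```

View pics/w1.png

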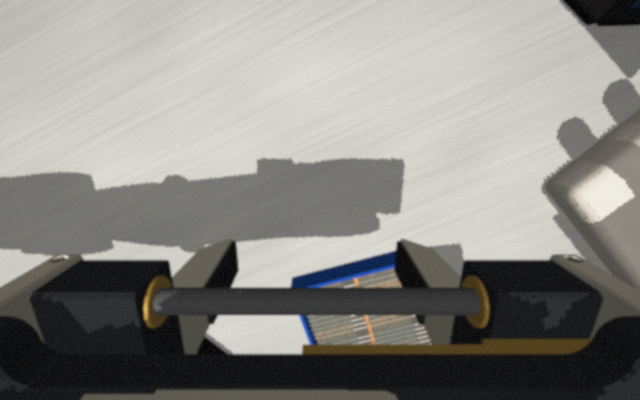

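The wrist view only shows bare bench and the slide box, because the arm has not moved: both calls were refused. I'll try again with every field filled in.

move_arm(motion=[{"tx":-0.028,"ty":-0.032,"tz":0,"twist":0},{"tx":-0.028,"ty":-0.032,"tz":0,"twist":0},{"tx":-0.028,"ty":-0.032,"tz":0,"twist":0},{"tx":-0.028,"ty":-0.032,"tz":0,"twist":0},{"tx":-0.028,"ty":-0.032,"tz":0,"twist":0},{"tx":-0.028,"ty":-0.032,"tz":0,"twist":0},{"tx":-0.028,"ty":-0.032,"tz":0,"twist":0},{"tx":-0.028,"ty":-0.032,"tz":0,"twist":0},{"tx":-0.028,"ty":-0.032,"tz":0,"twist":0},{"tx":-0.028,"ty":-0.032,"tz":0,"twist":0}], gripper=1, squeeze=5)

```text
clock: 1.85
position: [0.3816, 0.1597, 0.1988]
ee_rot: [0.667, 3.069, 0.001]
force: [0.2, 0.1, 1.1]
width: 0.181
gripper_force: 0.0
```

move_arm(motion=[{"tx":-0.028,"ty":-0.032,"tz":0,"twist":0},{"tx":-0.028,"ty":-0.032,"tz":0,"twist":0},{"tx":-0.028,"ty":-0.032,"tz":0,"twist":0},{"tx":-0.028,"ty":-0.032,"tz":0,"twist":0},{"tx":-0.028,"ty":-0.032,"tz":0,"twist":0},{"tx":-0.028,"ty":-0.032,"tz":0,"twist":0},{"tx":-0.028,"ty":-0.032,"tz":0,"twist":0},{"tx":-0.028,"ty":-0.032,"tz":0,"twist":0},{"tx":-0.028,"ty":-0.032,"tz":0,"twist":0},{"tx":-0.028,"ty":-0.032,"tz":0,"twist":0},{"tx":0,"ty":0,"tz":0,"twist":0},{"tx":0,"ty":0,"tz":0,"twist":0}])

```text
clock: 3.05
position: [0.503, -0.247, 0.1982]
ee_rot: [-0.67, -3.069, 0.0]
force: [0.7, 1.0, -0.4]
width: 0.007
gripper_force: 0.0
```

```bash
cat > look.py <<'E'
from h import *
import sys
s=arm.observe();print(s["clock"],s["position"],s["joints"].round(2),s["force"].round(2),s["width"])
save("wrist",sys.argv[1])
for q,z in [a.split("=") for a in sys.argv[2:]]:
    for r in arm.place_of("wrist",q)[:2]:
        print(q,round(r["conf"],2),np.round(np.array(r["point"])*[640,400],1),ray("wrist",r["point"],float(z)).round(4))
E
python3 look.py w2 close_button_top=.059 open_button_top=.053
```

```text
3.05 [ 0.50297934 -0.24695999  0.19823905] [-0.05  0.35  0.55  1.77 -0.2   1.08  1.71] [ 0.73  1.01 -0.42] 0.006965368805764962
close_button_top 0.79 [291.4 218.3] [ 0.5298 -0.287   0.059 ]
open_button_top 0.85 [347.4 180.2] [ 0.5166 -0.2107  0.053 ]
```

View pics/w2.png

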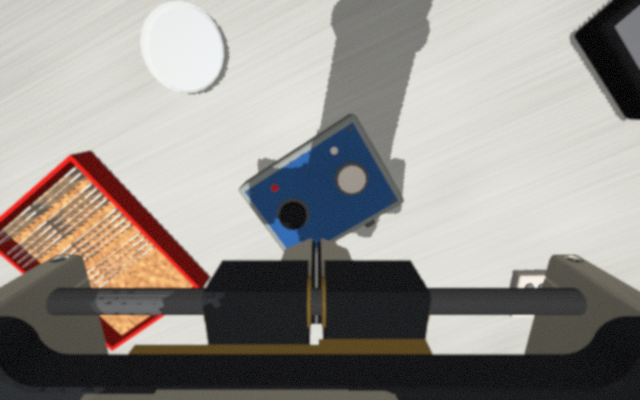

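Wrist view: black is at (293,214) and white at (352,180), both with the shut fingers above. All the sources agree within 5 mm.

```bash
python3 -c "
from h import *
print(delta([.528,-.288,.075]).round(4))
for p in [(293,214),(352,180)]: print(ray('wrist',np.array(p)/[640,400],.057))"
```

```text
[-0.0406 -0.0295  0.1234]
[ 0.52663794 -0.28318825  0.057     ]
[ 0.51745562 -0.20594072  0.057     ]
```

move_arm(motion=[{"tx":-0.02,"ty":-0.014,"tz":0.01,"twist":0},{"tx":-0.02,"ty":-0.014,"tz":0.02,"twist":0},{"tx":0,"ty":0,"tz":0.04,"twist":0},{"tx":0,"ty":0,"tz":0.034,"twist":0},{"tx":0,"ty":0,"tz":0.014,"twist":0},{"tx":0,"ty":0,"tz":0,"twist":0},{"tx":0,"ty":0,"tz":0,"twist":0}])

```text
clock: 3.9
position: [0.5289, -0.2879, 0.0819]
ee_rot: [0.666, 3.069, -0.0]
force: [0.3, -0.6, -0.9]
width: 0.006
gripper_force: 0.0
```

```bash
python3 look.py w3 close_button_top=.059 open_button_top=.053
```

```text
3.9 [ 0.52888592 -0.28790296  0.08188886] [ 0.07  0.55  0.49  1.79 -0.32  0.88  1.86] [ 0.27 -0.6  -0.89] 0.006255816452979757
close_button_top 0.92 [313.6 224.3] [ 0.5308 -0.2902  0.059 ]
open_button_top 0.66 [405.  166.6] [ 0.5194 -0.2125  0.053 ]
```

View pics/w3.png

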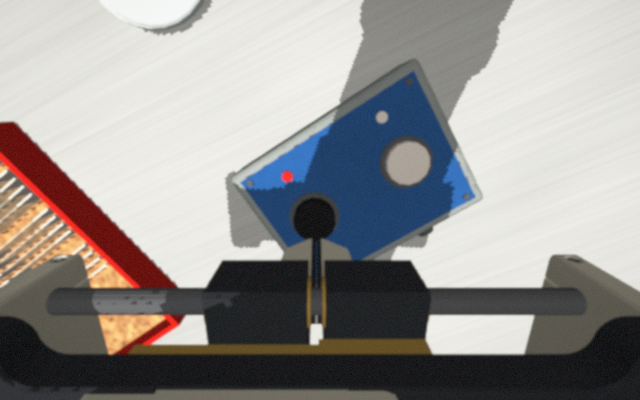

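Black's centre is at (315,219), in line with the fingertips, so I press step by step.

move_arm(motion=[{"tx":0,"ty":0,"tz":0.01,"twist":0},{"tx":0,"ty":0,"tz":0.008,"twist":0},{"tx":0,"ty":0,"tz":0.003,"twist":0},{"tx":0,"ty":0,"tz":0.003,"twist":0},{"tx":0,"ty":0,"tz":0.003,"twist":0},{"tx":0,"ty":0,"tz":0.002,"twist":0},{"tx":0,"ty":0,"tz":0,"twist":0},{"tx":0,"ty":0,"tz":0,"twist":0}])

```text
clock: 4.85
position: [0.5281, -0.2882, 0.0516]
ee_rot: [0.667, 3.07, -0.0]
force: [-0.0, 0.2, 0.9]
width: 0.006
gripper_force: 0.0
```

move_arm(motion=[{"tx":0,"ty":0,"tz":0.001,"twist":0},{"tx":0,"ty":0,"tz":0,"twist":0},{"tx":0,"ty":0,"tz":0,"twist":0}])

```text
clock: 5.15
position: [0.5281, -0.2881, 0.0506]
ee_rot: [0.667, 3.07, 0.0]
force: [-0.6, -0.5, 0.0]
width: 0.01
gripper_force: 0.0
```

```bash
python3 look.py w4 close_button_top=.053 open_button_top=.059
```

```text
5.15 [ 0.52807893 -0.28805421  0.05057425] [ 0.09  0.59  0.47  1.82 -0.35  0.82  1.88] [-0.6  -0.54  0.01] 0.009903587658395255
close_button_top 0.57 [313.2 239.6] [ 0.5299 -0.29    0.053 ]
open_button_top 0.94 [422.8 175.3] [ 0.5161 -0.2112  0.059 ]
open_button_top 0.31 [313.8 242.4] [ 0.5293 -0.2893  0.059 ]
```

View pics/w4.png

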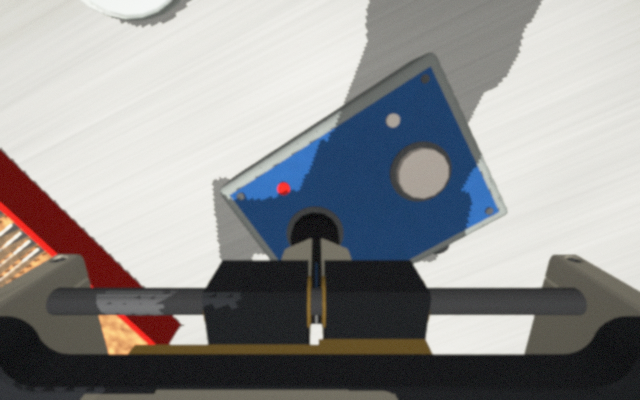

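The fingertip is over the black cap at (315,228). White is at (422,173), and the force is still about zero, so I continue in 1 mm steps.

move_arm(motion=[{"tx":0,"ty":0,"tz":0.001,"twist":0},{"tx":0,"ty":0,"tz":0,"twist":0},{"tx":0,"ty":0,"tz":0,"twist":0}])

```text
clock: 5.6
position: [0.528, -0.2881, 0.0495]
ee_rot: [-0.667, -3.07, -0.0]
force: [0.2, -0.8, 0.7]
width: 0.006
gripper_force: 0.0
```

move_arm(motion=[{"tx":0,"ty":0,"tz":0.001,"twist":0},{"tx":0,"ty":0,"tz":0,"twist":0},{"tx":0,"ty":0,"tz":0,"twist":0}])

```text
clock: 5.9
position: [0.528, -0.2881, 0.0485]
ee_rot: [-0.667, -3.07, -0.0]
force: [1.1, -0.5, -0.6]
width: 0.005
gripper_force: 0.0
```

```bash
python3 - <<'E'
from h import *
s=arm.observe()
c=arm.calibration("wrist");T=np.linalg.inv(np.array(c["T"]));K=np.array(c["K"])
def pr(p):
    q=K@(T[:3,:3]@np.array(p)+T[:3,3]);return (q[:2]/q[2]).round(1)
print(s["position"],pr(s["position"]),pr([.528,-.288,.059]),pr([.528,-.288,.045]),pr([.5165,-.211,.059]),pr([.5165,-.211,.053]))
im=cv2.cvtColor(np.asarray(arm.get_image("wrist")),cv2.COLOR_RGB2BGR)
cv2.imwrite("pics/w5.png",cv2.resize(im[120:290,200:500],None,fx=2.6,fy=2.6,interpolation=cv2.INTER_CUBIC))
E
```

```text
[ 0.52804607 -0.28805327  0.0484922 ] [314.8 234.8] [314.8 241.5] [314.9 232.6] [424.4 176.6] [421.1 174.4]
```

View pics/w5.png

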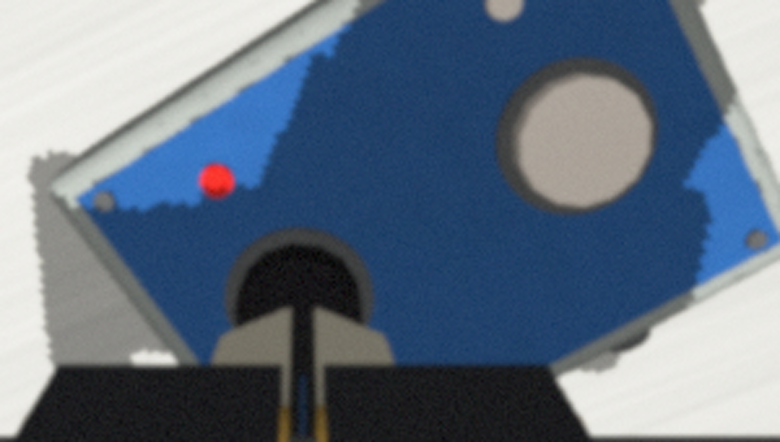

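The crop shows the tips over the middle of the black cap at crop (298,305). Force and height show no contact yet, so the true tip height must be a few mm above the reading. I go on in small steps and watch the force.

move_arm(motion=[{"tx":0,"ty":0,"tz":0.001,"twist":0},{"tx":0,"ty":0,"tz":0,"twist":0}])

```text
clock: 6.15
position: [0.528, -0.288, 0.0474]
ee_rot: [-0.667, -3.07, -0.0]
force: [0.1, -0.7, -0.7]
width: 0.009
gripper_force: 0.0
```

```bash
cat > f.py <<'E'
from h import *
import time
F=[]
for i in range(4):
    arm.get_image("wrist"); s=arm.observe(); F.append(np.r_[s["force"],s["ft_torque"],s["position"][2]])
print(s["clock"],np.mean(F,0).round(4),s["joint_efforts"].round(2))
E
python3 f.py
```

```text
6.35 [ 0.1318 -0.043   0.0117 -0.0122 -0.0195 -0.001   0.0475] [-0.000e+00 -6.618e+01  9.190e+00 -2.365e+01  6.000e-02  7.000e-02
  0.000e+00]
```

Averaged force is zero at 47 mm, below where the cap could be. I lift to the w3 pose and compare with that picture: if the white cap is up, the press worked.

move_arm(motion=[{"tx":0,"ty":0,"tz":-0.004,"twist":0},{"tx":0,"ty":0,"tz":-0.01,"twist":0},{"tx":0,"ty":0,"tz":-0.01,"twist":0},{"tx":0,"ty":0,"tz":-0.01,"twist":0},{"tx":0,"ty":0,"tz":0,"twist":0},{"tx":0,"ty":0,"tz":0,"twist":0}])

```text
clock: 6.95
position: [0.5283, -0.2881, 0.082]
ee_rot: [0.667, 3.069, 0.0]
force: [-0.0, -0.3, 0.7]
width: 0.008
gripper_force: 0.0
```

```bash
python3 f.py; python3 look.py w6 open_button_top=.059 close_button_top=.053; python3 - <<'E'
import cv2,numpy as np
a,b=[cv2.imread(f"pics/{n}.png") for n in("w3","w6")]
for n,im in(("w3",a),("w6",b)):
    g=cv2.cvtColor(im,cv2.COLOR_BGR2HSV)
    m=((g[...,1]<60)&(g[...,2]>110)).astype(np.uint8)
    k,l,st,c=cv2.connectedComponentsWithStats(m[100:230,330:460])
    print(n,[(st[i].tolist(),c[i].round(2)+[330,100]) for i in range(1,k) if 300<st[i,4]<5000 ])
o=np.hstack([cv2.resize(x[40:280,200:490],None,fx=1.37,fy=1.6*1.37/1.6) for x in(a,b)])
cv2.imwrite("pics/cmp.png",o);print(o.shape)
E
```

```text
7.15 [-0.1144  0.5154 -0.0932  0.0292  0.0168  0.0129  0.0813] [-2.000e-02 -6.475e+01  9.060e+00 -2.540e+01  6.000e-02  7.000e-02
  0.000e+00]
7.15 [ 0.52775292 -0.28786719  0.08107812] [ 0.07  0.55  0.49  1.79 -0.32  0.88  1.86] [-0.58  0.65  0.23] 0.006050369264393469
open_button_top 0.88 [407.3 167.8] [ 0.5172 -0.2121  0.059 ]
close_button_top 0.82 [316.7 227.4] [ 0.5343 -0.2895  0.053 ]
close_button_top 0.73 [ 52.  268.3] [ 0.4786 -0.4975  0.053 ]
w3 [([107, 0, 23, 63, 758], array([451.9 , 121.98])), ([56, 41, 44, 44, 1533], array([407.73, 162.61])), ([101, 106, 29, 24, 425], array([448.47, 220.85]))]
w6 [([105, 0, 25, 64, 755], array([451.92, 122.01])), ([57, 43, 44, 44, 1543], array([408.5 , 164.27])), ([99, 108, 31, 22, 367], array([448.96, 221.68]))]
(329, 794, 3)
```

View pics/cmp.png

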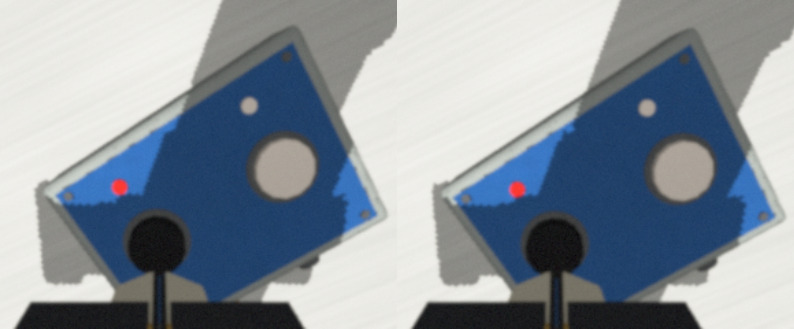

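Nothing changed between the two pictures (white at (408,163) and (408,164)), so the tips never touched. I check the real tip height against the reported TCP in the two fixed cameras.

```bash
python3 - <<'E'
from h import *
s=arm.observe();print(s["position"]);o=[]
for cam in("scene","top"):
    c=arm.calibration(cam);T=np.linalg.inv(np.array(c["T"]));K=np.array(c["K"])
    def pr(p):
        q=K@(T[:3,:3]@np.array(p)+T[:3,3]);return (q[:2]/q[2])
    im=cv2.cvtColor(np.asarray(arm.get_image(cam)),cv2.COLOR_RGB2BGR)
    t=pr(s["position"]);b=pr([.528,-.288,.059]);print(cam,t,b,pr(s["position"]+[0,0,.02]))
    x0,y0=int(t[0])-33,int(t[1])-35
    k=6;cr=cv2.resize(im[y0:y0+70,x0:x0+66],None,fx=k,fy=k,interpolation=cv2.INTER_CUBIC)
    for p,col in((t,(0,255,0)),(b,(0,255,255))):
        cv2.drawMarker(cr,tuple(int(v) for v in (p-[x0,y0])*k),col,0,16,1)
    o.append(cr)
cv2.imwrite("pics/fix.png",np.hstack(o))
E
```

```text
[ 0.52786618 -0.2880087   0.08119662]
scene [230.1979781  206.12505831] [231.11583327 212.25463915] [229.36902545 200.53682452]
top [424.20487072 201.05240091] [422.35808369 201.87795892] [425.92911417 200.2388094 ]
```

View pics/fix.png

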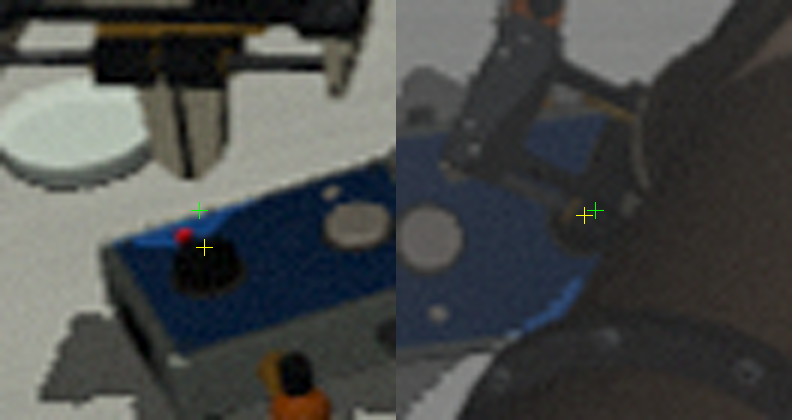

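The scene crop shows the real finger tips at crop (190,178), against the projected TCP at (199,210). The tips are therefore about 19 mm higher than reported and laterally right, and the shift explains the missing contact. Cap contact should come at a reported z near 0.040.

move_arm(motion=[{"tx":0,"ty":0,"tz":0.015,"twist":0},{"tx":0,"ty":0,"tz":0.014,"twist":0},{"tx":0,"ty":0,"tz":0.008,"twist":0},{"tx":0,"ty":0,"tz":0.003,"twist":0},{"tx":0,"ty":0,"tz":0.003,"twist":0},{"tx":0,"ty":0,"tz":0.002,"twist":0},{"tx":0,"ty":0,"tz":0,"twist":0},{"tx":0,"ty":0,"tz":0,"twist":0}])

```text
clock: 8.2
position: [0.5282, -0.2882, 0.0368]
ee_rot: [0.667, 3.069, -0.0]
force: [0.1, -0.2, -0.7]
width: 0.007
gripper_force: 0.0
```

```bash
python3 f.py
```

```text
8.4 [-0.4094 -0.056   0.2992  0.0108  0.0308  0.0216  0.0368] [ 1.000e-02 -6.675e+01  9.240e+00 -2.312e+01  6.000e-02  7.000e-02
 -0.000e+00]
```

move_arm(motion=[{"tx":0,"ty":0,"tz":0.001,"twist":0},{"tx":0,"ty":0,"tz":0.001,"twist":0},{"tx":0,"ty":0,"tz":0,"twist":0}])

```text
clock: 8.7
position: [0.528, -0.288, 0.0343]
ee_rot: [-0.667, -3.07, -0.0]
force: [-0.6, 0.3, 0.8]
width: 0.006
gripper_force: 0.0
```

```bash
python3 f.py
```

```text
8.9 [-0.5421  0.1676 -0.2327  0.0145  0.0159  0.0049  0.0345] [-0.000e+00 -6.686e+01  9.240e+00 -2.297e+01  5.000e-02  7.000e-02
  0.000e+00]
```

move_arm(motion=[{"tx":0,"ty":0,"tz":0.001,"twist":0},{"tx":0,"ty":0,"tz":0.001,"twist":0},{"tx":0,"ty":0,"tz":0,"twist":0}])

```text
clock: 9.2
position: [0.5279, -0.288, 0.0323]
ee_rot: [-0.667, -3.07, -0.0]
force: [-1.0, -0.2, 0.2]
width: 0.004
gripper_force: 0.0
```

```bash
cat >> f.py <<'E'
c=arm.calibration("scene");T=np.linalg.inv(np.array(c["T"]));K=np.array(c["K"])
def pr(p):
    q=K@(T[:3,:3]@np.array(p)+T[:3,3]);return (q[:2]/q[2]).round(1)
im=np.asarray(arm.get_image("scene")); g=im.astype(int)
print("tcp px",pr(s["position"]),"cap px",pr([.528,-.288,.059]))
# beige finger colour mask near the tool
m=(g.min(2)>75)&(g[...,0]-g[...,2]>12)&(g[...,0]-g[...,2]<60)
for r in range(196,222): print(r,''.join('#' if m[r,c] else ('o' if g[r,c].max()<60 else ('B' if g[r,c,2]-g[r,c,0]>30 else '.')) for c in range(205,265)))
E
python3 f.py
```

```text
9.4 [-0.2059 -0.8483 -0.4528 -0.0097 -0.0033  0.0049  0.0325] [-0.000e+00 -6.695e+01  9.240e+00 -2.287e+01  5.000e-02  7.000e-02
  0.000e+00]
tcp px [232.1 219.4] cap px [231.1 212.3]
196 .........oooooooooooooooooooooooooooooooooooooo..#.o......#.
197 ..........oooooooooooooooooooooo................##.o........
198 ..........oooooooooooooooooooooo.#..............##...ooo.o..
199 ..........oooooooooo..oooooooooo................###ooooooo..
200 ............o....#####.o..#...o.......#........o...oooooooo.
201 .................#####.oo#####.........#....ooooo..oooooooo.
202 ...........#.....#####.oo#####.....##....ooooo...ooooooooooo
203 #..#....#.........#####oo.####........oooooooo..oooooooooooo
204 ..................#####.o.####...BBBooooooooooooooo.oooooooo
205 ..#................####.o.####.ooBBooooooooooooo........oooo
206 ...#..............#####.o.#.##.oooooooooooooooo..#..#.#.oooo
207 ..................#####.o.####.ooooooooooooooo.#..#.###..ooo
208 ..............###...###.o.####.ooooooooooooooo.#..#.#..#.ooo
209 ............###.BBB.###.oo.###.ooooooooooooooo.##.....##.ooo
210 ........#.....BBBBB.####oo.###.oooooooooooooooo.##.#.#..oooo
211 ............ooBBBBBB.###.o.###.ooooooooooooooooo.##....ooooo
212 .........ooooooBBooo..##.o.##.oooooooooooooooooooooooooooooo
213 .........ooooooooooooo.#.o.#.ooooooooooooooooooooooooooooooo
214 .........ooooooooooooooooo..oooooooooooooooooooooooooooooooo
215 ..........oooooooooooooooooooooooooooooooooooooooooooooooooo
216 ..........oooooooooooooooooooooooooooooooooooooooooooooooooo
217 ..........oo.ooooooooooooooooooooooooooooooooooooooooooooooo
218 ..........oooooooooooooooooooooooooooooooooooooooooooooooooo
219 ..........ooooooooooooooooooooooooooooooooooooooooooooooooo.
220 ..........oooooooooooooooooooooooooooooooooooooooooooooo....
221 ...........ooooooooooooooooooooooooooooooooooooooooo........
```

```bash
cat > wc.py <<'E'
from h import *
save("scene","sc")
for n in("scene0","sc"):
    g=cv2.imread(f"pics/{n}.png").astype(int)[195:222,244:270]
    m=(g.min(2)>120).astype(np.uint8)
    k,l,st,c=cv2.connectedComponentsWithStats(m)
    print(n,[(st[i].tolist(),(c[i]+[244,195]).round(2).tolist()) for i in range(1,k) if st[i,4]>25])
E
python3 wc.py
```

```text
scene0 [([0, 0, 26, 12, 145], [257.62, 197.88]), ([7, 10, 11, 6, 50], [255.94, 207.18])]
sc []
```

move_arm(motion=[{"tx":0,"ty":0,"tz":0.001,"twist":0},{"tx":0,"ty":0,"tz":0,"twist":0},{"tx":0,"ty":0,"tz":0,"twist":0}])

```text
clock: 9.8
position: [0.528, -0.288, 0.0315]
ee_rot: [-0.667, -3.07, -0.0]
force: [0.6, -0.3, 0.8]
width: 0.003
gripper_force: 0.0
```

```bash
python3 f.py | head -2;python3 wc.py
```

```text
10.0 [-0.1686  0.0323 -0.0014 -0.011   0.0331 -0.0029  0.0315] [ 0.000e+00 -6.703e+01  9.250e+00 -2.283e+01  5.000e-02  7.000e-02
 -0.000e+00]
scene0 [([0, 0, 26, 12, 145], [257.62, 197.88]), ([7, 10, 11, 6, 50], [255.94, 207.18])]
sc []
```

```bash
cat > wc.py <<'E'
from h import *
save("scene","sc")
for n in("scene0","sc"):
    g=cv2.imread(f"pics/{n}.png").astype(int)[200:218,246:268]
    w=np.clip(g[...,2]-45,0,None)*(g[...,2]>g[...,0]-8)   # red channel: dark on blue plate
    yy,xx=np.mgrid[200:218,246:268]; w=w*(np.hypot((xx-256.5)/8,(yy-208)/6)<1)
    print(n,(w*xx).sum()/w.sum(),(w*yy).sum()/w.sum())
    print(g[2:14,5:18,2])
E
python3 wc.py
```

```text
scene0 256.0203507832374 207.50850180747088
[[147 190 120  14  21  24  13  18  24  19  18  22  59]
 [113 121  59   9   7  11  17  19  16  18  20  14  17]
 [ 45  35   8  26  69  85  82  63  25  15  11  16  16]
 [  6  56 153 184 175 178 173 175 180 136  52  14  15]
 [ 60 145 192 191 186 188 188 186 190 191 122  25  19]
 [146 188 190 187 187 189 188 185 190 195 144  48  23]
 [140 188 189 192 185 189 190 188 188 174 109  51  24]
 [ 86 157 190 192 192 185 191 180 164 120  75  40  14]
 [ 57  98 116 138 149 146 135 120 105  77  49  29  17]
 [ 38  63  78  87  94  90  79  73  68  43  29  23  20]
 [ 20  30  40  46  47  47  43  36  26  17  23  22  19]
 [ 24  20  20  23  27  20  23  18  14  23  19  24  22]]
sc 256.0301161103048 208.0366473149492
[[ 61  82  58  33  26  18   8   4  13   5  18   9  25]
 [ 84  91  34   4   3   0   3   3   8  12   1   2   7]
 [ 36  31  12  16  31  31  32  28  11   3  15  11   2]
 [  3  23  70  91  78  83  80  91  85  63  25   0   5]
 [ 29  70  91  89  92  87  90  89  86  88  62  19   4]
 [ 65  89  90  90  93  91  91  90  90  95  65  26   9]
 [ 69  92  91  90  89  87  87  87  94  87  63  30  21]
 [ 64  94  91  88  85  83  84  96  95  94  61  26  15]
 [ 47  82 100 106 115 107 102 108 103  72  38  14  11]
 [ 23  42  78  93  91  95  81  74  57  30  22  15   9]
 [  2  20  35  45  43  44  37  36  22  17   4   6   9]
 [  1   9   3   3  11  10  13  16   8   0   8  15  12]]
```

```bash
python3 - <<'E'
from h import *
s=arm.observe();print(s["position"],Ro.from_rotvec(s["ee_rot"]).as_matrix()[:,2])
for c in("scene","wrist","top"):print(c,np.array(arm.calibration(c)["T"]).round(3).tolist())
c=arm.calibration("wrist");T=np.linalg.inv(np.array(c["T"]));K=np.array(c["K"])
def pr(p):
    q=K@(T[:3,:3]@np.array(p)+T[:3,3]);return (q[:2]/q[2]).round(1)
for z in(.045,.05,.055,.06,.065,.07,.08):
    p=ray("scene",np.array([231,214])/[640,400],z);print(z,p.round(4),pr(p))
save("wrist","w7")
g=cv2.imread("pics/w7.png").astype(int)
for r in range(205,262,2): print(r,''.join('o' if g[r,c].max()<55 else ('B' if g[r,c,0]-g[r,c,2]>30 else '#') for c in range(270,365)))
E
```

```text
[ 0.52808052 -0.28803929  0.03153977] [ 8.26389046e-05  4.83511948e-05 -9.99999995e-01]
scene [[0.354, 0.515, -0.78, 1.786], [0.935, -0.208, 0.287, -0.442], [-0.015, -0.831, -0.555, 0.936], [0.0, 0.0, 0.0, 1.0]]
wrist [[0.415, 0.866, 0.28, 0.452], [0.91, -0.394, -0.128, -0.253], [-0.0, 0.308, -0.951, 0.218], [0.0, 0.0, 0.0, 1.0]]
top [[0.017, -0.991, 0.129, 0.391], [-1.0, -0.016, 0.01, -0.009], [-0.008, -0.129, -0.992, 1.19], [0.0, 0.0, 0.0, 1.0]]
0.045 [ 0.5168 -0.2877  0.045 ] [307.6 228.3]
0.05 [ 0.5239 -0.2886  0.05  ] [311.  241.9]
0.055 [ 0.531  -0.2895  0.055 ] [314.6 255.8]
0.06 [ 0.5381 -0.2903  0.06  ] [318.2 270.2]
0.065 [ 0.5453 -0.2912  0.065 ] [321.9 285. ]
0.07 [ 0.5524 -0.2921  0.07  ] [325.8 300.3]
0.08 [ 0.5666 -0.2938  0.08  ] [333.8 332.3]
205 BBBBBBBBBBBBBBBBBBBBBBBBBBBBBBBBBBBBBBBBBBBBBBBBBBBBBBBBBBBBBBBBBBBBBBBBBBBBBBBBBBBBBBBBBBBBBBB
207 BBBBBBBBBBBBBBBBBBBBBBBBBBBBBBBBBBBBBBBBBBBBBBBBBBBBBBBBBBBBBBBBBBBBBBBBBBBBBBBBBBBBBBBBBBBBBBB
209 BBBBBBBBBBBBBBBBBBBBBBBBBBBBBBBBBBBBBBBBBBBBBBBBBBBBBBBBBBBBBBBBBBBBBBBBBBBBBBBBBBBBBBBBBBBBBBB
211 BBBBBBBBBBBBBBBBBBBBBBBBBB
[... 1869 characters left out ...]

249 BBBBBBBBBBBBBB#############################ooooooo############################BBBBBBBBBBBBBBBBB
251 BBBBBBBBBBBBBB#############################ooooooo#############################BBBBBBBBBBBBBBBB
253 BBBBBBBBBBBBB##############################oooooooo#############################BBBBBBBBBBBBBBB
255 BBBBBBBBBBBB##############################ooooooooo##############################BBBBBBBBBBBBBB
257 BBBBBBBBBBBB##############################oooooooo###############################BBBBBBBBBBBBBB
259 BBBBBBBBBBB###############################ooooooooo###############################BBBBBBBBBBBBB
261 ooooooooooooooooooooooooooooooooooooo#####ooooooooo#####ooooooooooooooooooooooooooooooooooooooo
```

```bash
python3 - <<'E'
from h import *
c=arm.calibration("wrist");T0=np.array(c["T"]);T=np.linalg.inv(T0);K=np.array(c["K"])
def pr(p):
    q=K@(T[:3,:3]@np.array(p)+T[:3,3]);return (q[:2]/q[2])
u=T0[:3,0]
for n,b in(("black",[.528,-.288]),("white",[.5165,-.211])):
    for z in(.045,.047,.049,.053,.059):
        p=np.array(b+[z]);th=np.linspace(0,6.28,200)
        P=np.array([pr(p+[.016*np.cos(t),.016*np.sin(t),0]) for t in th])
        print(n,z,"w",np.ptp(P[:,0]).round(1),"h",np.ptp(P[:,1]).round(1),"mid",P.mean(0).round(1),"top",P[:,1].min().round(1))
for n in("w7",):
    g=cv2.imread("pics/w7.png").astype(int)
    for r in range(140,215,3): print(r,''.join('o' if g[r,c].max()<85 and abs(g[r,c,0]-g[r,c,2])<30 else ('B' if g[r,c,0]-g[r,c,2]>30 else '#') for c in range(390,490)))
E
```

```text
black 0.045 w 50.9 h 46.3 mid [314.8 243.3] top 219.7
black 0.047 w 51.4 h 46.7 mid [314.8 244.7] top 220.9
black 0.049 w 51.9 h 47.1 mid [314.8 246.1] top 222.2
black 0.053 w 53.0 h 47.9 mid [314.7 249.1] top 224.7
black 0.059 w 54.7 h 49.2 mid [314.7 253.7] top 228.7
white 0.045 w 55.0 h 53.3 mid [426.2 177.5] top 150.3
white 0.047 w 55.6 h 53.9 mid [427.4 178.3] top 150.8
white 0.049 w 56.2 h 54.4 mid [428.6 179.1] top 151.4
white 0.053 w 57.5 h 55.5 mid [431.2 180.8] top 152.5
white 0.059 w 59.5 h 57.3 mid [435.2 183.4] top 154.2
140 BBBBBBBBBBBBBBBBBBBBBBBBBBBBBBBBBBBBBBBBBBBBBBBBBBBBBBBBBBBBBBBBBBBBBBBBBBBBBBBBBBBBBBBBBB##########
143 BBBBBBBBBBBBBBBBBBBBBBBBBBBBBBBBBBBBBBBBBBBBBBBBBBBBBBBBBBBBBBBBBBBBBBBBBBBBBBBBBBBBBBBBBBB#########
146 BBBBBBBBBBBBBBBBBBBBBBBBBBBBBBBBBBBBBBooooooooooooooBBBBBBBBBBBBBBBBBBBBBBBBBBBBBBBBBBBBBBBB########
149 BBBBBBBBBBBBBBBBBBBBBBBBBBBBBoooooooooooooooooooooooooooooooBBBBBBBBBBBBBBBBBBBBBBBBBBBBBBBBBB######
152 BBBBBBBBBBBBBBBBBBBBBBBBooooooooooooooo##########ooooooooooooooooBBBBBBBBBBBBBBBBBBBBBBBBBBBBBB#####
155 BBBBBBBBBBBBBBBBBBBBooooooooooo
[... 1364 characters left out ...]
#######################################BBBBBBBBBBBBBBBBBBBBBBBBBBBBBBB
197 BBBBBBBBBBBBoooooooo###############################################BBBBBBBBBBBBBBBBBBBBBBBBBBBBBBBBB
200 BBBBBBBBBBBBBBoooooooo##########################################BBBBBBBBBBBBBBBBBBBBBBBBBBBBBBBBBBBB
203 BBBBBBBBBBBBBBBBBoooooooo####################################BBBBBBBBBBBBBBBBBBBBBBBBBBBBBBBBBBBBBBB
206 BBBBBBBBBBBBBBBBBBBBBooooooooo##########################BBBBBBBBBBBBBBBBBBBBBBBBBBBBBBBBBBBBBBBBBBBB
209 BBBBBBBBBBBBBBBBBBBBBBBBBBBBoooooooooooooooooo#oBBBBBBBBBBBBBBBBBBBBBBBBBBBBBBBBBBBBBBBBBBBBBBBBBBBB
212 BBBBBBBBBBBBBBBBBBBBBBBBBBBBBBBBBBBBBBBBBBBBBBBBBBBBBBBBBBBBBBBBBBBBBBBBBBBBBBBBBBBBBBBBBBBBBBBBBBBB
```

The wrist geometry suggests black is now going down (cap 51 px wide, which fits z≈0.049) and white is up (59 px, which fits 0.059). The force has not yet shown the stiffer spring, so I continue 1 mm at a time until it does.

move_arm(motion=[{"tx":0,"ty":0,"tz":0.001,"twist":0},{"tx":0,"ty":0,"tz":0,"twist":0},{"tx":0,"ty":0,"tz":0,"twist":0}])

```text
clock: 10.5
position: [0.5281, -0.2881, 0.0305]
ee_rot: [0.667, 3.07, -0.0]
force: [0.4, -0.7, 0.4]
width: 0.001
gripper_force: 0.2
```

```bash
python3 f.py | head -1
```

```text
10.7 [ 0.2505 -0.0614  0.2079 -0.0482 -0.0505 -0.0034  0.0305] [-1.000e-02 -6.680e+01  9.180e+00 -2.246e+01  7.000e-02  1.800e-01
```

move_arm(motion=[{"tx":0,"ty":0,"tz":0.001,"twist":0},{"tx":0,"ty":0,"tz":0.001,"twist":0},{"tx":0,"ty":0,"tz":0,"twist":0}])

```text
clock: 11.05
position: [0.5281, -0.2881, 0.0284]
ee_rot: [0.667, 3.07, 0.0]
force: [-0.5, -1.1, 0.5]
width: 0.005
gripper_force: 0.2
```

```bash
python3 f.py | head -1; python3 wc.py
```

```text
11.25 [ 0.5147 -0.6582  0.812  -0.0489 -0.0464 -0.0053  0.0284] [-1.000e-02 -6.700e+01  9.210e+00 -2.246e+01  6.000e-02  1.400e-01
scene0 256.0203507832374 207.50850180747088
[[147 190 120  14  21  24  13  18  24  19  18  22  59]
 [113 121  59   9   7  11  17  19  16  18  20  14  17]
 [ 45  35   8  26  69  85  82  63  25  15  11  16  16]
 [  6  56 153 184 175 178 173 175 180 136  52  14  15]
 [ 60 145 192 191 186 188 188 186 190 191 122  25  19]
 [146 188 190 187 187 189 188 185 190 195 144  48  23]
 [140 188 189 192 185 189 190 188 188 174 109  51  24]
 [ 86 157 190 192 192 185 191 180 164 120  75  40  14]
 [ 57  98 116 138 149 146 135 120 105  77  49  29  17]
 [ 38  63  78  87  94  90  79  73  68  43  29  23  20]
 [ 20  30  40  46  47  47  43  36  26  17  23  22  19]
 [ 24  20  20  23  27  20  23  18  14  23  19  24  22]]
sc 255.98631880369075 207.70410435889278
[[ 67  83 108  98  78  49   8   0   0  13  17  11  26]
 [ 89  83  55  33  23  14  20  18   7  10   8  10  10]
 [ 35  32  30  64  78  82  82  83  73  39   8  11   5]
 [ 20  62  83  94  87  89  90  89  88  89  50   6  12]
 [ 63  87  95  89  87  86  80  87  93  93  65  12  12]
 [ 64  97  90  88  86  87  89  93  84  93  63  30   8]
 [ 71  98  89  89  88  90  90  91  96  90  64  30   6]
 [ 64  91  98 102 100 108 105 100 101  88  55  27  11]
 [ 51  82 101 110 102 114 109 103  99  75  35  16   9]
 [ 29  45  79  88  91  93  82  68  56  28  13  14   6]
 [  9  18  37  38  40  41  35  33  22  13  12  11  14]
 [  1  14  14  14  11   8  10  10   7  15  10   0  14]]
```

White has started to rise in the scene view (its top edge is about 0.6 px higher), and contact began at a reported z of about 0.031. Full travel is near 0.025.

move_arm(motion=[{"tx":0,"ty":0,"tz":0.001,"twist":0},{"tx":0,"ty":0,"tz":0.001,"twist":0},{"tx":0,"ty":0,"tz":0.001,"twist":0},{"tx":0,"ty":0,"tz":0.001,"twist":0},{"tx":0,"ty":0,"tz":0,"twist":0}])

```text
clock: 11.85
position: [0.528, -0.288, 0.0245]
ee_rot: [-0.667, -3.07, -0.0]
force: [-1.3, 0.8, 5.3]
width: 0.004
gripper_force: 2.3
```

```bash
python3 f.py | head -1; python3 wc.py|tail -12|head -5
```

```text
12.05 [-1.2482  0.7355  4.2023  0.1828  0.3179 -0.0175  0.0246] [ 9.000e-02 -6.529e+01  8.990e+00 -2.236e+01 -2.000e-02 -5.300e-01
[[ 60  87  87  72  79  59  15  11   3  14  12  14  24]
 [ 82  83  80  84  96  85  77  88  72  34   0   3  15]
 [ 38  70  88  92  92  93  86  92  91  64  18   2   4]
 [ 62  88  90  87  91  93  88  84  90  92  56   0  10]
 [ 68  90  88  93  87  88  91  90  91  90  60  14  11]
```

Force is 4–5 N and white is fully up, so CLOSE is down. I lift and move to the green key.

move_arm(motion=[{"tx":0,"ty":0,"tz":-0.01,"twist":0},{"tx":0,"ty":0,"tz":-0.02,"twist":0},{"tx":0,"ty":0,"tz":-0.04,"twist":0},{"tx":0,"ty":0,"tz":-0.03,"twist":0}])

```text
clock: 12.55
position: [0.5282, -0.2885, 0.1267]
ee_rot: [0.667, 3.069, -0.001]
force: [0.4, -1.3, 0.4]
width: 0.003
gripper_force: 0.0
```

move_arm(motion=[{"tx":0.02,"ty":0.036,"tz":0,"twist":0},{"tx":0.022,"ty":0.037,"tz":0,"twist":0},{"tx":0.022,"ty":0.038,"tz":0,"twist":0},{"tx":0.022,"ty":0.038,"tz":0,"twist":0},{"tx":0.022,"ty":0.038,"tz":0,"twist":0},{"tx":0.022,"ty":0.038,"tz":0,"twist":0},{"tx":0.022,"ty":0.038,"tz":0,"twist":0},{"tx":0.022,"ty":0.037,"tz":0,"twist":0},{"tx":0.022,"ty":0.037,"tz":0,"twist":0},{"tx":0.022,"ty":0.037,"tz":0,"twist":0},{"tx":0.022,"ty":0.037,"tz":0,"twist":0},{"tx":0.02,"ty":0.036,"tz":0,"twist":0}])

```text
clock: 13.75
position: [0.4766, 0.2285, 0.1251]
ee_rot: [0.666, 3.07, 0.001]
force: [0.8, 0.5, 1.3]
width: 0.007
gripper_force: 0.0
```

move_arm(motion=[{"tx":0,"ty":0,"tz":0.03,"twist":0},{"tx":0,"ty":0,"tz":0,"twist":0},{"tx":0,"ty":0,"tz":0,"twist":0}])

```text
clock: 14.05
position: [0.4768, 0.2252, 0.0948]
ee_rot: [-0.669, -3.069, 0.003]
force: [0.1, -0.5, 0.5]
width: 0.004
gripper_force: 0.0
```

```bash
python3 look.py w8 green_key_top=.059 yellow_key_top=.059 blue_key_top=.059 red_key_top=.059; python3 - <<'E'
from h import *
g=cv2.cvtColor(cv2.imread("pics/w8.png"),cv2.COLOR_BGR2HSV)
m=((g[...,0]>45)&(g[...,0]<85)&(g[...,1]>90)&(g[...,2]>40)).astype(np.uint8)
k,l,st,c=cv2.connectedComponentsWithStats(m)
for i in range(1,k):
    if st[i,4]>200: print(st[i],c[i],ray("wrist",c[i]/[640,400],.059))
E
python3 wc.py|tail -12|head -5
```

```text
14.05 [0.47679868 0.2252312  0.09478931] [-0.86  0.41  0.43  1.96 -0.23  0.82  0.83] [ 0.07 -0.55  0.48] 0.0038378752159659605
green_key_top 0.71 [320.2 219.2] [0.4824 0.2278 0.059 ]
yellow_key_top 0.83 [277.9 257.7] [0.4989 0.1823 0.059 ]
blue_key_top 0.92 [373.9 171. ] [0.4639 0.2808 0.059 ]
[ 299  189   49   49 1362] [323.17180617 213.24449339] [0.47864171 0.23261236 0.059     ]
[[150 190 115   6   8  21  12   5  13  10  19  16  59]
 [119 118  86 152 185 178 178 185 157  78   7  12  27]
 [ 47 136 183 185 197 192 192 195 195 141  49  12  22]
 [139 192 190 188 190 189 187 189 195 196 126  13  19]
 [158 199 194 192 190 192 192 193 195 180 112  16  19]
```

View pics/w8.png

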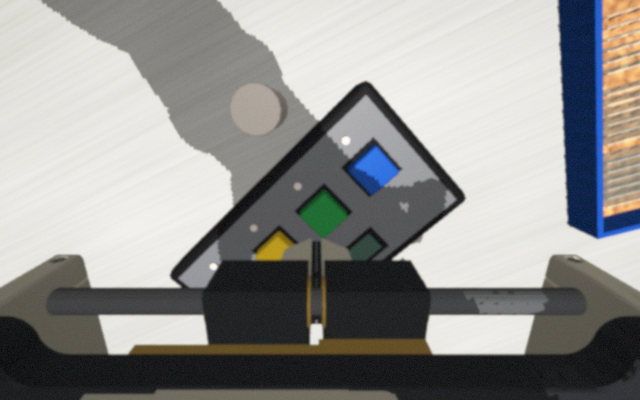

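Green is at (323,213), with yellow at (278,250) and blue at (373,168) on either side. White on the shutter box has stayed up. I shift 6 mm along tool y and descend.

move_arm(motion=[{"tx":-0.001,"ty":0.006,"tz":0.01,"twist":0},{"tx":0,"ty":0,"tz":0.025,"twist":0},{"tx":0,"ty":0,"tz":0.018,"twist":0},{"tx":0,"ty":0,"tz":0.008,"twist":0},{"tx":0,"ty":0,"tz":0.002,"twist":0},{"tx":0,"ty":0,"tz":0.001,"twist":0},{"tx":0,"ty":0,"tz":0,"twist":0}])

```text
clock: 15.05
position: [0.4807, 0.2317, 0.031]
ee_rot: [0.667, 3.069, 0.001]
force: [-0.4, -0.2, 2.0]
width: 0.006
gripper_force: 0.7
```

```bash
python3 f.py | head -1
```

```text
15.25 [-0.2989 -0.5644  1.4701 -0.0702  0.0893 -0.012   0.0312] [-1.300e-01 -5.848e+01  6.160e+00 -2.091e+01 -8.000e-02 -3.000e-02
```

Contact at 1.5 N. Another 4.5 mm should give about 4.6 N.

move_arm(motion=[{"tx":0,"ty":0,"tz":0.0015,"twist":0},{"tx":0,"ty":0,"tz":0.0015,"twist":0},{"tx":0,"ty":0,"tz":0.0015,"twist":0},{"tx":0,"ty":0,"tz":0,"twist":0},{"tx":0,"ty":0,"tz":0,"twist":0}])

```text
clock: 15.8
position: [0.4808, 0.2318, 0.0262]
ee_rot: [0.667, 3.069, 0.001]
force: [0.6, 0.7, 4.5]
width: 0.007
gripper_force: 2.4
```

```bash
python3 f.py | head -1
```

```text
16.0 [ 1.4008  0.6038  4.6551  0.0966 -0.2981  0.0052  0.0262] [-1.000e-01 -5.675e+01  5.810e+00 -1.832e+01  2.000e-02  7.000e-01
```

At 4.65 N the key is about 4.6 mm down, past registering. I lift and return to the white button.

move_arm(motion=[{"tx":0,"ty":0,"tz":-0.008,"twist":0},{"tx":0,"ty":0,"tz":-0.02,"twist":0},{"tx":0,"ty":0,"tz":-0.04,"twist":0},{"tx":0,"ty":0,"tz":-0.03,"twist":0},{"tx":0,"ty":0,"tz":0,"twist":0}])

```text
clock: 16.55
position: [0.4819, 0.2322, 0.1277]
ee_rot: [0.667, 3.067, 0.006]
force: [-0.1, 0.6, -0.0]
width: 0.005
gripper_force: 0.0
```

move_arm(motion=[{"tx":-0.018,"ty":-0.032,"tz":0,"twist":0},{"tx":-0.018,"ty":-0.032,"tz":0,"twist":0},{"tx":-0.018,"ty":-0.032,"tz":0,"twist":0},{"tx":-0.018,"ty":-0.033,"tz":0,"twist":0},{"tx":-0.018,"ty":-0.033,"tz":0,"twist":0},{"tx":-0.018,"ty":-0.033,"tz":0,"twist":0},{"tx":-0.018,"ty":-0.033,"tz":0,"twist":0},{"tx":-0.018,"ty":-0.033,"tz":0,"twist":0},{"tx":-0.018,"ty":-0.032,"tz":0,"twist":0},{"tx":-0.018,"ty":-0.032,"tz":0,"twist":0},{"tx":-0.018,"ty":-0.032,"tz":0,"twist":0},{"tx":-0.018,"ty":-0.032,"tz":0,"twist":0}])

```text
clock: 17.75
position: [0.5143, -0.2129, 0.1233]
ee_rot: [-0.666, -3.068, -0.001]
force: [0.5, 0.1, 0.8]
width: 0.008
gripper_force: 0.0
```

move_arm(motion=[{"tx":0,"ty":0,"tz":0.03,"twist":0},{"tx":0,"ty":0,"tz":0,"twist":0},{"tx":0,"ty":0,"tz":0,"twist":0}])

```text
clock: 18.05
position: [0.5143, -0.2108, 0.0934]
ee_rot: [-0.666, -3.067, -0.001]
force: [0.1, 0.3, 0.5]
width: 0.003
gripper_force: 0.0
```

```bash
python3 look.py w9 open_button_top=.059 close_button_top=.053; python3 - <<'E'
from h import *
g=cv2.imread("pics/w9.png").astype(int)
m=((g.min(2)>85)&(np.ptp(g,axis=2)<45)).astype(np.uint8)
k,l,st,c=cv2.connectedComponentsWithStats(m)
for i in range(1,k):
    if 600<st[i,4]<3500: print(st[i],c[i],ray("wrist",c[i]/[640,400],.059))
E
```

```text
18.05 [ 0.51425138 -0.21079786  0.09337465] [-0.08  0.47  0.51  1.9  -0.3   0.86  1.73] [0.07 0.27 0.47] 0.0027326316428579094
open_button_top 0.88 [316.4 223.8] [ 0.5221 -0.2126  0.059 ]
close_button_top 0.82 [236.2 267.8] [ 0.5332 -0.2927  0.053 ]
[ 298  197   53   63 1781] [322.15833801 225.46603032] [ 0.52564762 -0.20917083  0.059     ]
[  91  294  118   52 3464] [156.4982679  320.23556582] [ 0.54767102 -0.37931595  0.059     ]
[  82  391  314    9 2406] [251.00831255 395.40980881] [ 0.66004351 -0.34497209  0.059     ]
```

move_arm(motion=[{"tx":-0.0035,"ty":0.001,"tz":0.01,"twist":0},{"tx":0,"ty":0,"tz":0.025,"twist":0},{"tx":0,"ty":0,"tz":0.017,"twist":0},{"tx":0,"ty":0,"tz":0.008,"twist":0},{"tx":0,"ty":0,"tz":0.003,"twist":0},{"tx":0,"ty":0,"tz":0.001,"twist":0},{"tx":0,"ty":0,"tz":0.001,"twist":0},{"tx":0,"ty":0,"tz":0,"twist":0}])

```text
clock: 19.0
position: [0.5196, -0.2127, 0.0296]
ee_rot: [0.667, 3.069, -0.0]
force: [0.1, 0.1, -0.1]
width: 0.005
gripper_force: 0.0
```

```bash
python3 f.py | head -1
```

```text
19.2 [ 0.1703  0.2081  0.9455  0.0249 -0.002  -0.0319  0.0295] [  0.08 -60.93   8.27 -20.86   0.09   0.08  -0.  ]
```

move_arm(motion=[{"tx":0,"ty":0,"tz":0.0015,"twist":0},{"tx":0,"ty":0,"tz":0.0015,"twist":0},{"tx":0,"ty":0,"tz":0.001,"twist":0},{"tx":0,"ty":0,"tz":0.001,"twist":0},{"tx":0,"ty":0,"tz":0,"twist":0},{"tx":0,"ty":0,"tz":0,"twist":0}])

```text
clock: 19.85
position: [0.5195, -0.2127, 0.0243]
ee_rot: [0.667, 3.069, -0.0]
force: [1.2, -1.1, 4.9]
width: 0.002
gripper_force: 2.5
```

```bash
python3 f.py | head -1
```

```text
20.05 [ 0.8239 -0.1591  5.4294 -0.0469 -0.2521  0.0161  0.0243] [  0.15 -59.51   7.96 -19.05   0.18   0.46   0.  ]
```

5.4 N is the stiffer spring, so white is fully down. I lift clear and back off so the fixed cameras can see the result.

move_arm(motion=[{"tx":0,"ty":0,"tz":-0.006,"twist":0},{"tx":0,"ty":0,"tz":-0.02,"twist":0},{"tx":0,"ty":0,"tz":-0.04,"twist":0},{"tx":0,"ty":0,"tz":-0.045,"twist":0},{"tx":0.02,"ty":0.035,"tz":-0.02,"twist":0},{"tx":0.02,"ty":0.035,"tz":0,"twist":0},{"tx":0.02,"ty":0.035,"tz":0,"twist":0},{"tx":0.02,"ty":0.035,"tz":0,"twist":0},{"tx":0.01,"ty":0.015,"tz":0,"twist":0},{"tx":0,"ty":0,"tz":0,"twist":0},{"tx":0,"ty":0,"tz":0,"twist":0}])

```text
clock: 21.2
position: [0.5011, -0.0345, 0.155]
ee_rot: [-0.666, -3.07, 0.001]
force: [0.8, -0.7, 0.1]
width: 0.005
gripper_force: 0.0
```

```bash
python3 f.py | head -1; python3 wc.py; python3 - <<'E'
from h import *
a,b=[cv2.imread(f"pics/{n}.png").astype(int) for n in("scene0","sc")]
for n,(r0,r1,c0,c1) in(("shutter",(195,245,210,280)),("pad",(160,210,338,420))):
    A,B=[cv2.cvtColor(x[r0:r1,c0:c1].astype(np.uint8),cv2.COLOR_BGR2GRAY).astype(np.float32) for x in(a,b)]
    print(n,"mean abs diff",np.abs(A-B).mean(),"shift px",cv2.phaseCorrelate(A,B,cv2.createHanningWindow(A.shape[::-1],cv2.CV_32F)))
E
```

```text
21.4 [-0.172   0.0398  0.1551 -0.0054  0.0247  0.0016  0.1551] [-3.300e-01 -4.661e+01  5.050e+00 -2.740e+01  2.000e-02  1.000e-01
scene0 256.0203507832374 207.50850180747088
[[147 190 120  14  21  24  13  18  24  19  18  22  59]
 [113 121  59   9   7  11  17  19  16  18  20  14  17]
 [ 45  35   8  26  69  85  82  63  25  15  11  16  16]
 [  6  56 153 184 175 178 173 175 180 136  52  14  15]
 [ 60 145 192 191 186 188 188 186 190 191 122  25  19]
 [146 188 190 187 187 189 188 185 190 195 144  48  23]
 [140 188 189 192 185 189 190 188 188 174 109  51  24]
 [ 86 157 190 192 192 185 191 180 164 120  75  40  14]
 [ 57  98 116 138 149 146 135 120 105  77  49  29  17]
 [ 38  63  78  87  94  90  79  73  68  43  29  23  20]
 [ 20  30  40  46  47  47  43  36  26  17  23  22  19]
 [ 24  20  20  23  27  20  23  18  14  23  19  24  22]]
sc 256.0407499023565 207.5057935164692
[[146 194 121  18  23  20  21  16  22  16  17  22  55]
 [121 126  61   8  13  15  17  21   7  18  18  17  21]
 [ 37  34   6  33  69  83  87  69  25  13   7  20  21]
 [ 11  60 159 188 175 186 183 180 182 142  52  13  19]
 [ 62 148 195 193 194 192 190 192 194 197 132  28  22]
 [147 192 191 190 189 190 191 192 193 200 147  53  19]
 [140 192 195 192 187 188 193 191 195 175 110  49  30]
 [ 78 160 199 193 194 192 195 191 166 124  71  38  26]
 [ 59  96 118 137 152 148 134 117 109  81  51  25  22]
 [ 47  63  78  91  94  94  82  77  68  48  35  15  19]
 [ 24  28  42  43  52  45  46  37  28  19  20  22  22]
 [ 22  23  17  21  19  26  27  22  19  17  22  13  29]]
shutter mean abs diff 3.2591429 shift px ((-0.10877213779240691, 0.03936469108783314), 0.9659161742528279)
pad mean abs diff 4.1009755 shift px ((0.07840712955994178, -0.0508393113668788), 1.0225906408098009)
```

White is back at its original down position and neither box has moved.

```bash
python3 -c "
from cell import arm
print(arm.sign_off())"
```

```text
the job is handed in; nothing more can be done
None
```

The job is done and handed in at about 21 s: CLOSE pressed down, green key tapped and released, then OPEN pressed down, with peak forces around 5 N and neither control box moved in the scene camera.

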